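# Find the stamped parts crate and push it to the dispatch fence

### The arm

A 7-joint arm with a two-finger parallel gripper is mounted at the origin on a cart in front of the work surface, level with it; the furniture and walls round the work are solid. World frame = base frame: x ahead of the robot, y to its left, z up, the work surface at z = 0. Lengths are in mm, angles in rad, forces in N, time in s.
With the tool pointing down it reaches from about 350 to 900 mm from the base axis. Payload 8.1 kg.
Tool frame: the origin (TCP) lies on the centre line of the jaws, within the pads' length; the fingertips stand 14 mm ahead of it and the grasp point (between the pads) lies 5 mm behind it; z points along the fingers, y is the line along which they close (so a half turn about z gives the same grasp; the last joint's range is limited). The gripper opens to 92 mm and grips with 3 to 60 N. Pads are 19 mm wide; open, the fingers measure 130 mm over their backs; the gripper's body (75 mm by 190 mm) begins 47 mm behind the grasp point.
Start: joints at [1.153, 0.434, 0.025, 1.573, -0.012, 1.134, -0.075], TCP at [193.493, -594.307, 240.742] pointing down, gripper open.
Joint ranges: [-2.62, 2.62], [-0.44, 2.09], [-1.27, 1.32], [0.08, 2.57], [-1.32, 4.46], [0.12, 2], [-2.74, 2.74]. Speed limits (rad/s): [2.22, 2.22, 3.01, 3.01, 3.14, 3.14, 3.14].

### API

Orientations are given as a rotation vector (axis times angle).
In Python, from station import robot, cams gives the robot as it stands.
- The arm moves only by the tool drive_tool, never from a script. Its argument "increments" is a list that holds one entry, the list of rows, each a list of 4 numbers: the shift along the tool's x, y, z in units of 40 mm (1.0 is 40 mm), then the turn about the tool's z in units of 4 degrees (1.0 is 4 degrees). A call has exactly 10 rows; each row shifts and turns the commanded pose from where the row before left it, along the tool's axes as they then stand; what a row does not reach is not made up. A row lasts 1/10 s, in which the tool goes at most 50 mm and 8.59 degrees, less where a joint would pass 70% of its speed; a pose out of reach is approached as far as the arm can. A call with a number of a shift or a turn outside -1 to 1 is refused whole. A call with a gripper value outside its range is refused whole. "grip" is the opening, from 0 (shut) to 1 (fully open), set as the call begins (left out, the last holds). The fingers move at their own pace and stop on an object; the grip force is fixed at half the most. Time passes only in rows, so rows that do not move let the fingers close, or fill a call up. It gives the time, the measured TCP pose, the force, the opening and the grip force at its end, in the units of the state.
- robot.observe(): the state, without advancing time (a new reading comes with each control period).
- cams.get_image(name): name is "scene" or "top" or "wrist"; returns a dict with "pixels" (400x640x3 uint8, red, green, blue), "camera_matrix" (3x3 intrinsics, pixels), "rvec" (rotation vector, rad) and "tvec" (3), from world to camera coordinates, as OpenCV has them; the wrist camera has in their place "T_tool_cam" (4x4, takes a point from camera to tool coordinates, whose origin is the TCP and whose axes are the flange's). Camera axes: x right, y down, z forward; pixel columns grow to the right and rows downward; lengths in mm; the calibration is good to about 2 mm. A picture is of the moment at which its call begins: read the wrist's pose just before it. There is no depth.
- robot.finish_job(): hands the job in; it is judged then, once.
The state is a dict: "time": time; "joint_positions": joint angles; "qd": joint speeds; "joint_efforts": joint torques, N m; "position": TCP position; "ee_rot": TCP orientation; "wrist_force": force on the tool from outside, world axes, zero at the start; "moment": the same for the moment, N m; "opening": finger opening in mm; "gripper_force": force on a finger pad.
Only numpy, scipy, OpenCV 4.12 (cv2) and the standard library are available. Lean on these libraries where they do the work, as an engineer would, in place of code of your own. Each camera call takes 0.05 s, during which the arm holds its last target. There are 200 camera calls.

### The job

Two wooden parts crates stand on the bench, one on either side of the low wooden dispatch fence, and one of them has a round stamp burned into its underside. Picking nothing up, push both crates over backwards, away from you, so that both lie with their undersides facing you, and only then push the stamped one sideways along the bench until its side lies flush along the fence. Leave the other crate lying where it fell, clear of the fence, and do not disturb the glue bottle, wedge or folding rule.

Things in the scene. Friction and masses are not known exactly. Their poses are not given: they have to be found in the camera images.
- crate_one: one of two like closed wooden parts crates, slatted: 56 mm deep (x), 100 wide (y), 105 tall (z), about 0.35 kg, mass centre in the middle. Origin: centre of its underside; z to its lid; x away from the robot within 14 degrees as it stands. A slow push 83 mm or more up its front tips it without sliding; past some 30 degrees it falls by itself. Lying, it slides at a few newtons
- crate_two: the other crate, the same in all but the stamp. For both: tipped backwards over the far lower edge, a crate lies 56 mm high, its x down and z away from the robot; its origin, 28 mm above the bench and some 28 mm farther from the robot than before, is the middle of the face turned to the robot, and its centre is 52 mm beyond along z. Either of the two crates may stand left
- stamp (a point): the centre of the stamp, a ring of 50 mm diameter with a diagonal cross in it, burned dark into the middle of the underside of the stamped crate: this point is within 1 mm of that crate's origin and tells which crate is the stamped one. It is hidden while the crate stands
- fence: the dispatch fence: a low wooden batten screwed to the bench between the two crates, 320 mm long (its x, pointing away from the robot), 20 mm thick (its y, pointing left), 30 mm high. Origin: centre of its underside. It does not move. A crate lying flush along it has its origin 60 mm to the left or right of the fence's origin, measured along the fence's y
- glue_bottle: white glue bottle, 54 mm diameter, 173 mm high, loose, standing behind the work: a bystander. Origin: centre of its underside
- wedge: wooden wedge, 32 x 95 x 20 mm high, loose, lying near the front edge of the bench: a bystander. Origin: centre of its underside
- folding_rule: yellow folding rule, folded, 16 x 230 x 18 mm high, loose, lying left of the work: a bystander. Origin: centre of its underside

How it is judged (in metres and radians):
On the way, in this order (a step that is already met when the one before it is completed fails the run):
1. one of the crates has been tipped over onto its back (angle between any of crate_one, crate_two's own x axis and vertical above 2.97 rad), for 0.1 s.
2. both crates lie on their backs, undersides facing the robot (angle between each of crate_one, crate_two's own x axis and vertical above 2.97 rad), for 0.2 s.
3. the stamped crate has been pushed flush along the fence (y of crate_one in the frame of fence between -0.069 and 0.069 m and x of crate_one in the frame of fence between -0.16 and 0.1 m and angle between the y axis of crate_one and the y axis of fence, either way round below 0.08 rad and height (world z) of crate_one below 0.033 m and angle between crate_one's own x axis and vertical above 2.97 rad), for 0.2 s.
At the end, for the whole second after the job is handed in: The stamped crate lies on its back along the fence (origin within 69 mm of the fence's centre line, contact being 60; within 0.08 rad of parallel; not past its ends); the other lies on its back, its origin within 80 mm of where it stood (tipping takes 40); both at rest (all of step 3 and linear speed of each of crate_one, crate_two below 0.01 m/s and angular speed of each of crate_one, crate_two below 0.1 rad/s and angle between crate_two's own x axis and vertical above 2.97 rad and height (world z) of crate_two below 0.033 m and distance of crate_two from where it was at the start of the episode below 0.08 m); the robot touches nothing.
It fails at once if a crate is lifted off the bench (its underside's centre over 44 mm up; tipping takes it to 28 mm) (height (world z) of any of crate_one, crate_two above 0.044 m).
It fails at once if the unstamped crate touches the fence (contact force between crate_two and fence above 0.3 N).
It fails at once if a bystander is moved by more than 25 mm (distance of any of glue_bottle, wedge, folding_rule from where it was at the start of the episode above 0.025 m).
It also fails if it takes over 56 s, if anything falls off the work surface, if the arm or the gripper's body presses on something with over 40 N, if the wrist force passes 120 N, or if a joint passes its speed limit or range.

## Working session

There is one attempt and no reset: what is moved stays moved. The work goes in short steps, Python scripts to look and compute and a tool call to move; the robot and the scene stay as the last step left them, time stands still between calls to the robot, and variables do not carry over. Pictures are saved under pics/ and viewed, at most 10 in all, crops included, and the job is handed in when it is done.

Besides the shell and the picture viewer there is one more tool, called after "Call:" as a command line: name --argument value ..., lists and objects as JSON in quotes. drive_tool: Moves the arm, as the interface text tells. Its arguments: {"type":"object","properties":{"increments":{"type":"array"},"grip":{"type":"number"}},"required":["increments"]}

```bash
mkdir -p pics; cat > h.py <<'E'
import numpy as np,cv2
from station import robot,cams
from scipy.spatial.transform import Rotation as R
def grab(n,f=None):
    d=cams.get_image(n)
    if f: cv2.imwrite('pics/'+f,d['pixels'][:,:,::-1])
    return d
def ray(d,uv,z=0.):
    Rm=cv2.Rodrigues(np.array(d['rvec'],float))[0];t=np.array(d['tvec'],float).ravel()
    uv=np.atleast_2d(np.array(uv,float))
    p=np.c_[uv,np.ones(len(uv))]@np.linalg.inv(np.array(d['camera_matrix'])).T
    D=p@Rm;C=-Rm.T@t
    return C+D*((z-C[2])/D[:,2])[:,None]
E
python3 - <<'E'
from h import *
s=robot.observe();print(s['position'],s['ee_rot'],s['time']);print(R.from_rotvec(s['ee_rot']).as_matrix().round(3))
grab('top','top1.png');grab('scene','scene1.png')
E
```

```text
[ 193.31628511 -593.82599818  239.93073059] [-3.10123510e+00 -4.92127920e-01  6.12006341e-04] 0.0
[[ 0.951  0.31  -0.001]
 [ 0.31  -0.951  0.001]
 [-0.    -0.002 -1.   ]]
```

View pics/top1.png

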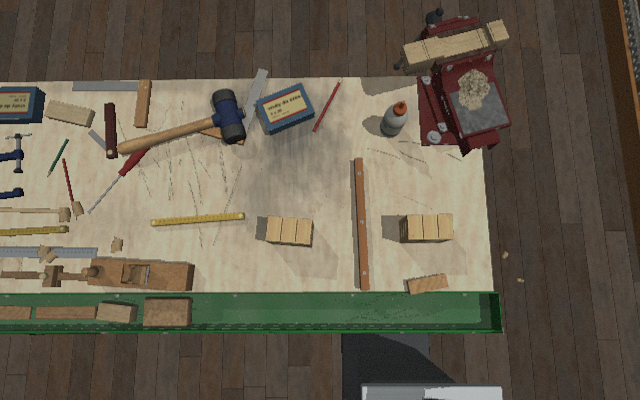

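View pics/scene1.png

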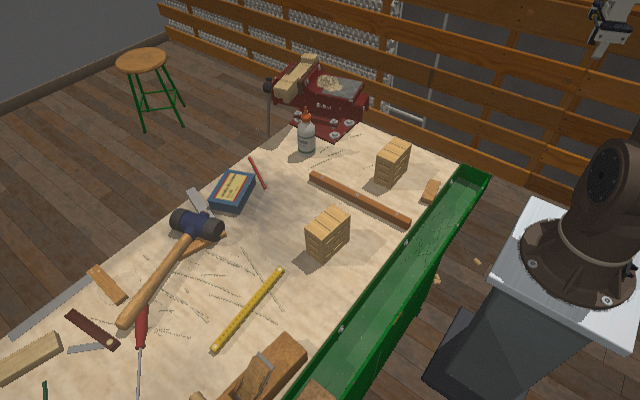

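The top view shows the crates' lids near (290,231) and (428,227), the fence at (360,225), the wedge at (427,284), the bottle at (394,118) and the rule at (197,219). I'll zoom in on the work.

```bash
python3 - <<'E'
import cv2
i=cv2.imread('pics/top1.png')[145:300,250:470]
cv2.imwrite('pics/c1.png',cv2.resize(i,None,fx=3.6,fy=3.6,interpolation=cv2.INTER_CUBIC))
E
```

```text
(no output)
```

View pics/c1.png

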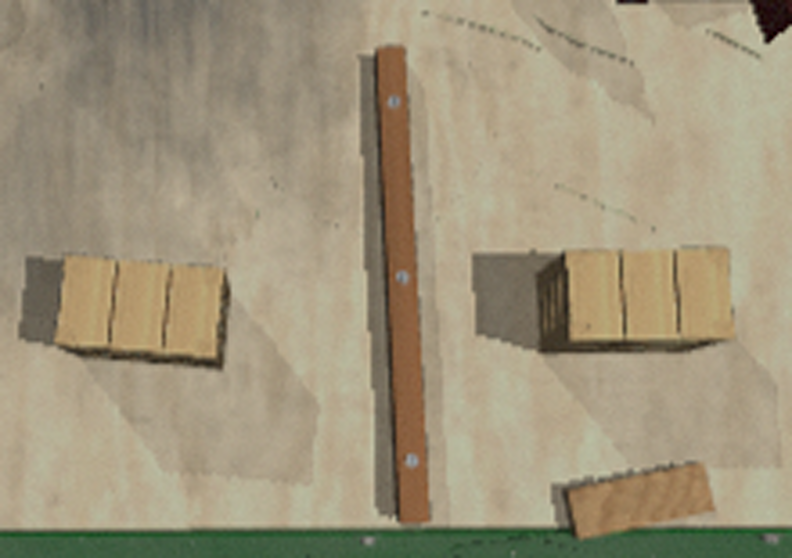

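The crop shows the lid corners (crop pixels): left crate (65,256) (226,267) (220,358) (57,345), right crate (566,252) (728,247) (733,338) (571,341). The fence top runs from (391,46) to (414,521). I'll cast these onto planes.

```bash
python3 - <<'E'
from h import *
np.set_printoptions(suppress=True,precision=1)
d=grab('top')
f=lambda P,z: ray(d,np.array(P)/3.6+[250,145],z)
for n,P in dict(L=[(65,256),(226,267),(220,358),(57,345)],Rt=[(566,252),(728,247),(733,338),(571,341)]).items():
    p=f(P,105)[:,:2];print(n,p.mean(0),'w',np.linalg.norm(p[0]-p[1]),np.linalg.norm(p[3]-p[2]),'d',np.linalg.norm(p[0]-p[3]),np.linalg.norm(p[1]-p[2]))
    v=(p[0]-p[1]+p[3]-p[2]);print(p.tolist(),'yaw',np.degrees(np.arctan2(-v[0],v[1])))
p=f([(391,46),(414,521)],30);print('fence',p,np.linalg.norm(p[0]-p[1]),np.degrees(np.arctan2(*(p[0]-p[1])[[1,0]])))
print('wedge',f([(565,487),(705,462),(716,508),(577,538)],20));print('bottle',ray(d,[(388,133)],0),'rule',ray(d,[(152,223),(243,214)],18))
s=robot.observe();print(s['time'])
E
```

```text
L [498.6 319.8] w 99.4777514950692 99.65137170951422 d 54.82635408422268 55.7264509840946
[[530.0091587774203, 367.49400546529097], [522.3895221021438, 268.30850158770045], [466.7893325379101, 272.05766945590494], [475.3181057744006, 371.3433980913352]] yaw -4.6515662587227276
Rt [503.7  11.2] w 98.46812446963985 97.23366919174818 d 54.33054970571873 55.45567825588216
[[529.9822781100436, 60.410300960989815], [532.2570672322804, -38.031544160979735], [476.805786104974, -37.333208883083415], [475.6541850707502, 59.8936404927361]] yaw 1.0032142992574886
fence [[684.5 157.8  30. ]
 [367.1 150.4  30. ]] 317.5198614884907 1.3293111320132234
wedge [[388.   50.8  20. ]
 [403.5 -40.7  20. ]
 [374.2 -46.   20. ]
 [355.6  44.6  20. ]]
bottle [[758.8  78.4   0. ]] rule [[528.2 665.6  18. ]
 [548.6 442.4  18. ]]
0.15
```

Call:
drive_tool --increments '[[[0, 0, 0, 0.85], [0, 0, 0, 0.85], [0, 0, 0, 0.85], [0, 0, 0, 0.85], [0.3, -0.9, 0, 0.85], [0.3, -0.9, 0, 0], [0.3, -0.9, 0, 0], [0.3, -0.9, 0, 0], [0.3, -0.9, 0, 0], [0.3, -0.9, 0, 0]]]' --grip 0.5

```text
time: 1.15
position: [259.6, -374.8, 240.6]
ee_rot: [-3.141, -0.028, 0.0]
wrist_force: [0.7, 0.4, 0.6]
opening: 46.2
gripper_force: 0.0
```

Call:
drive_tool --increments '[[[0.43, -0.97, 0.2, 0], [0.43, -0.97, 0.2, 0], [0.43, -0.97, 0.2, 0], [0.43, -0.97, 0.2, 0], [0.43, -0.97, 0.2, 0], [0.43, -0.97, 0.2, 0], [0.43, -0.97, 0.2, 0], [0.43, -0.97, 0.2, 0], [0.43, -0.97, 0.2, 0], [0.3, -0.97, 0.2, 0]]]'

```text
time: 2.15
position: [420.0, 16.2, 160.5]
ee_rot: [-3.141, -0.028, -0.001]
wrist_force: [1.6, -0.5, -0.1]
opening: 46.1
gripper_force: 0.0
```

Call:
drive_tool --increments '[[[0, 0.1, 0.5, 0], [0, 0, 0.5, 0], [0, 0, 0.4, 0], [0.5, 0, 0, 0], [0.4, 0, 0, 0], [0.15, 0, 0, 0], [0.15, 0, 0, 0], [0.15, 0, 0, 0], [0.15, 0, 0, 0], [0.15, 0, 0, 0]]]'

```text
time: 3.15
position: [485.4, 11.6, 104.8]
ee_rot: [3.141, 0.028, -0.0]
wrist_force: [-1.0, 0.3, 1.3]
opening: 45.8
gripper_force: 0.6
```

Call:
drive_tool --increments '[[[0.12, 0, 0, 0], [0.12, 0, 0, 0], [0.12, 0, 0, 0], [0.12, 0, 0, 0], [0.12, 0, 0, 0], [0.12, 0, 0, 0], [0.12, 0, 0, 0], [0.1, 0, 0, 0], [0, 0, 0, 0], [0, 0, 0, 0]]]'

```text
time: 4.15
position: [522.8, 12.4, 104.6]
ee_rot: [3.141, 0.028, -0.0]
wrist_force: [-0.7, 0.7, -0.8]
opening: 45.7
gripper_force: 0.0
```

```bash
python3 - <<'E'
from h import *
print(robot.observe()['position'])
d=grab('scene');i=d['pixels'][90:290,270:470,::-1]
cv2.imwrite('pics/s2.png',cv2.resize(i,None,fx=2.5,fy=2.5))
E
```

```text
[522.75728681  12.37240524 104.63002814]
```

View pics/s2.png

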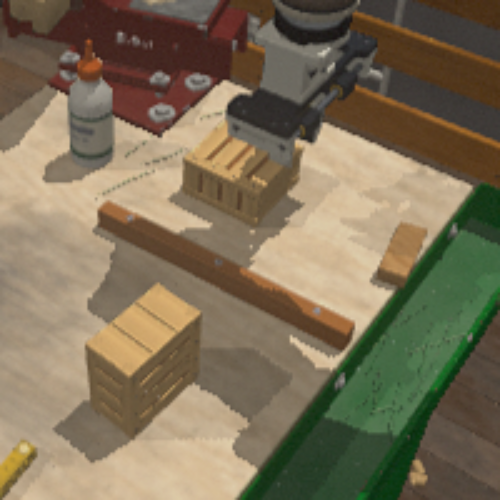

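The right crate lies on its back (around (240,175) in the crop) and the fence and bystanders are undisturbed. Now the left crate.

Call:
drive_tool --increments '[[[-1, 0, 0, 0], [-1, 0, 0, 0], [-0.4, -0.95, 0, 0], [0, -0.98, 0, 0], [0, -0.98, 0, 0], [0, -0.98, 0, 0], [0, -0.98, 0, 0], [0, -0.98, 0, 0], [0, -0.98, 0, 0], [0, -0.98, 0, 0]]]'

```text
time: 5.2
position: [420.9, 324.4, 104.8]
ee_rot: [3.141, 0.028, 0.0]
wrist_force: [0.5, 1.0, -0.3]
opening: 46.0
gripper_force: 0.0
```

Call:
drive_tool --increments '[[[0, 0, 0, 0.7], [0, 0, 0, 0.7], [0, 0, 0, 0], [0, 0, 0, 0], [0, 0, 0, 0], [0, 0, 0, 0], [0, 0, 0, 0], [0, 0, 0, 0], [0, 0, 0, 0], [0, 0, 0, 0]]]'

```text
time: 6.2
position: [421.3, 323.0, 104.7]
ee_rot: [3.139, -0.125, 0.0]
wrist_force: [-0.2, -0.8, -0.6]
opening: 46.1
gripper_force: 0.0
```

Call:
drive_tool --increments '[[[0.4, -0.08, 0, 0], [0.4, 0, 0, 0], [0.15, 0, 0, 0], [0.12, 0, 0, 0], [0.12, 0, 0, 0], [0.12, 0, 0, 0], [0.12, 0, 0, 0], [0.12, 0, 0, 0], [0.12, 0, 0, 0], [0.12, 0, 0, 0]]]'

```text
time: 7.2
position: [493.4, 320.4, 104.7]
ee_rot: [-3.139, 0.125, -0.0]
wrist_force: [-1.1, 0.6, 0.8]
opening: 45.3
gripper_force: 0.3
```

Call:
drive_tool --increments '[[[0.12, 0, 0, 0], [0.12, 0, 0, 0], [0.12, 0, 0, 0], [0.12, 0, 0, 0], [0.12, 0, 0, 0], [0.1, 0, 0, 0], [0, 0, 0, 0], [0, 0, 0, 0], [0, 0, 0, 0], [0, 0, 0, 0]]]'

```text
time: 8.2
position: [520.6, 318.3, 104.7]
ee_rot: [3.139, -0.125, -0.0]
wrist_force: [0.5, -1.0, -0.2]
opening: 45.9
gripper_force: 0.0
```

Call:
drive_tool --increments '[[[-1, 0, -0.5, 0], [-1, 0, -0.5, 0], [-1, 0, -0.5, 0], [-1, 0, -0.5, 0], [0, 0, -0.5, 0], [0, 0, -0.5, 0], [0, 0, 0, 0], [0, 0, 0, 0], [0, 0, 0, 0], [0, 0, 0, 0]]]'

```text
time: 9.2
position: [361.1, 330.5, 223.8]
ee_rot: [3.138, -0.126, -0.002]
wrist_force: [-0.0, -0.8, -0.4]
opening: 45.8
gripper_force: 0.0
```

```bash
python3 - <<'E'
from h import *
s=robot.observe();print(s['position'],s['time'])
d=grab('wrist','w1.png');print(d['T_tool_cam'],d['camera_matrix'])
i=grab('top','top2.png')['pixels'][145:300,250:470,::-1]
cv2.imwrite('pics/c2.png',cv2.resize(i,None,fx=3.6,fy=3.6,interpolation=cv2.INTER_CUBIC))
E
```

```text
[361.06655063 330.5089505  223.77540855] 9.2
[[ 6.52588727e-04 -9.52808560e-01 -3.03571116e-01  8.20044708e+01]
 [ 9.99999575e-01  4.24081893e-04  8.18653618e-04 -2.94565562e-01]
 [-6.51281161e-04 -3.03571521e-01  9.52808432e-01 -1.43648940e+02]
 [ 0.00000000e+00  0.00000000e+00  0.00000000e+00  1.00000000e+00]] [[307.1308363    0.         315.9627348 ]
 [  0.         307.1308363  197.23081647]
 [  0.           0.           1.        ]]
```

View pics/c2.png

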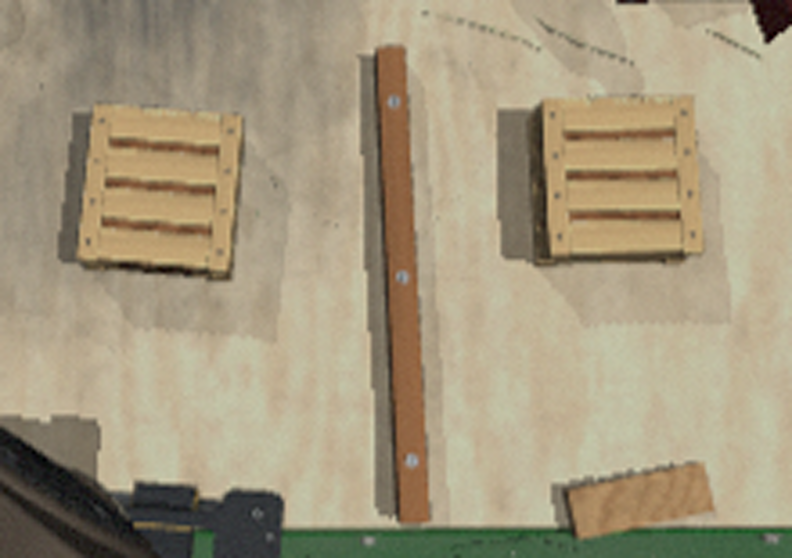

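View pics/w1.png

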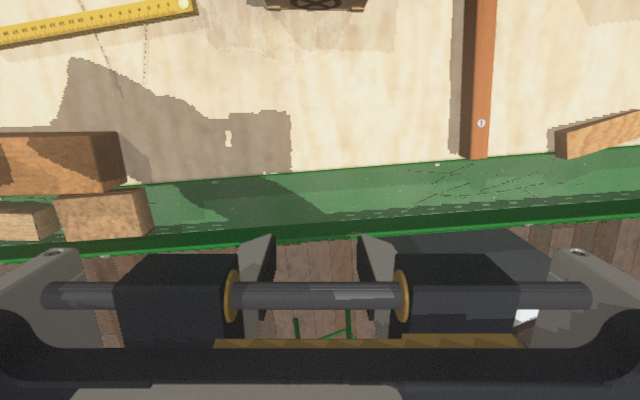

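Both crates lie on their backs (left top face near (160,190), right near (620,178) in the crop). The wrist view shows a dark ring with a cross on the left crate's underside at (315,3), so I'll zoom in to confirm and measure the lying poses.

```bash
python3 - <<'E'
from h import *
np.set_printoptions(suppress=True,precision=1)
i=cv2.imread('pics/w1.png')[0:40,240:400];cv2.imwrite('pics/w1z.png',cv2.resize(i,None,fx=4,fy=4))
d=grab('top');f=lambda P,z: ray(d,np.array(P)/3.6+[250,145],z)
for n,P in dict(L=[(95,104),(243,116),(230,278),(79,262)],Rt=[(545,100),(693,97),(702,253),(552,260)]).items():
    p=f(P,56)[:,:2];print(n,p.mean(0),p.tolist());u=p[0]+p[1]-p[2]-p[3];print(np.linalg.norm(u)/2,np.degrees(np.arctan2(u[1],u[0])),np.linalg.norm(p[0]-p[1]))
E
```

```text
L [581.  312.2] [[639.0201772179682, 356.9254644532812], [629.7950965761665, 258.7045180814532], [522.0216685123477, 267.5715137403731], [533.2599764041272, 365.76503881210806]]
107.13325030476715 -4.740218296890785 98.65321291790377
Rt [586.5  11.3] [[638.5544791925712, 59.56585522119616], [639.5444383087283, -37.397515069154366], [535.8810815754806, -36.722477270173016], [532.1052446796137, 59.6593295396454]]
105.05699835216784 -0.209565282192265 96.96842371161497
```

View pics/w1z.png

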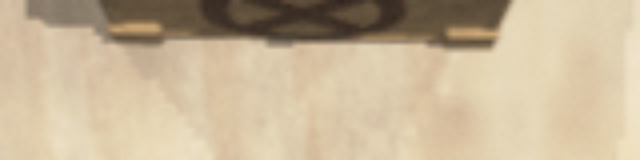

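The zoom shows the ring and cross, so the left crate is the stamped one. Next I turn the tool so both fingers line up along the fence direction.

Call:
drive_tool --increments '[[[0, 0, 0, 1], [0, 0, 0, 1], [0, 0, 0, 1], [0, 0, 0, 1], [0, 0, 0, 1], [0, 0, 0, 1], [0, 0, 0, 1], [0, 0, 0, 1], [0, 0, 0, 1], [0, 0, 0, 1]]]'

```text
time: 10.35
position: [360.9, 330.8, 223.6]
ee_rot: [2.929, -1.128, -0.0]
wrist_force: [0.7, -0.7, -0.6]
opening: 46.2
gripper_force: 0.0
```

Call:
drive_tool --increments '[[[0, 0, 0, 1], [0, 0, 0, 1], [0, 0, 0, 1], [0, 0, 0, 1], [0, 0, 0, 1], [0, 0, 0, 1], [0, 0, 0, 1], [0, 0, 0, 1], [0, 0, 0, 1], [0, 0, 0, 1]]]'

```text
time: 11.35
position: [414.1, 306.3, 151.7]
ee_rot: [-2.435, 1.966, 0.123]
wrist_force: [-0.2, 0.0, 0.8]
opening: 45.8
gripper_force: 0.0
```

Call:
drive_tool --increments '[[[0, 0, 0, 1], [0, 0, 0, 0], [-0.25, -0.8, 0, 0], [-0.25, -0.8, 0, 0], [-0.25, -0.8, 0, 0], [-0.25, -0.8, 0, 0], [-0.25, -0.8, 0, 0], [-0.25, -0.8, 0, 0], [-0.25, -0.8, 0, 0], [0, 0, 0, 0]]]'

```text
time: 12.35
position: [626.2, 381.9, 120.3]
ee_rot: [-2.393, 1.965, 0.161]
wrist_force: [-0.2, -0.7, 0.1]
opening: 46.0
gripper_force: 0.0
```

```bash
python3 - <<'E'
from h import *
s=robot.observe();print(s['position'],s['time'],s['joint_positions']);print(R.from_rotvec(s['ee_rot']).as_matrix().round(3))
E
```

```text
[626.21990194 381.88059998 120.30191004] 12.35 [-1.15777455  1.08419282  1.31588136  1.45963595 -1.13690486  1.47301232
 -2.74157816]
[[ 0.192 -0.98  -0.054]
 [-0.976 -0.196  0.098]
 [-0.106  0.034 -0.994]]
```

Joint 7 hit its limit in that direction. I'll turn back and use the opposite half-turn.

Call:
drive_tool --increments '[[[0, 0, -0.3, -1], [0, 0, -0.3, -1], [0, 0, 0, -1], [0, 0, 0, -1], [0, 0, 0, -1], [0, 0, 0, -1], [0, 0, 0, -1], [0, 0, 0, -1], [0, 0, 0, -1], [0, 0, 0, -1]]]'

```text
time: 13.35
position: [624.7, 379.9, 145.8]
ee_rot: [-2.891, 1.014, 0.13]
wrist_force: [-0.1, -0.5, 0.5]
opening: 46.3
gripper_force: 0.0
```

```bash
python3 - <<'E'
from h import *
s=robot.observe();print(s['position'],s['time'],s['joint_positions'],np.abs(s['qd']).max());print(R.from_rotvec(s['ee_rot']).as_matrix().round(3))
E
```

```text
[624.74893834 379.8747122  145.79299726] 13.35 [-1.13878928  0.99049068  1.22250884  1.44201213 -1.02716236  1.42449998
 -2.10124443] 0.6396021439132813
[[ 0.778 -0.626 -0.055]
 [-0.619 -0.779  0.099]
 [-0.105 -0.043 -0.994]]
```

Call:
drive_tool --increments '[[[0, 0, -0.2, -1], [0, 0, -0.2, -1], [0, 0, 0, -1], [0, 0, 0, -1], [0, 0, 0, -1], [0, 0, 0, -1], [0, 0, 0, -1], [0, 0, 0, -1], [0, 0, 0, -1], [0, 0, 0, -1]]]'

```text
time: 14.35
position: [625.7, 378.2, 161.7]
ee_rot: [-3.04, -0.036, 0.082]
wrist_force: [0.5, 0.3, -0.3]
opening: 45.9
gripper_force: 0.0
```

Call:
drive_tool --increments '[[[0, 0, 0, -1], [0, 0, 0, -1], [0, 0, 0, -1], [0, 0, 0, -1], [0, 0, 0, -1], [0, 0, 0, -1], [0, 0, 0, -1], [0, 0, 0, -1], [0, 0, 0, -1], [0, 0, 0, -1]]]'

```text
time: 15.35
position: [625.7, 378.2, 161.7]
ee_rot: [-2.834, -1.07, 0.025]
wrist_force: [0.3, 0.3, -0.7]
opening: 45.9
gripper_force: 0.0
```

Call:
drive_tool --increments '[[[0, 0, 0, -1], [0, 0, 0, -1], [0, 0, 0, -1], [0, 0, 0, -1], [0, 0, 0, -1], [0, 0, 0, -1], [0, 0, 0, -1], [0, 0, 0, -1], [0, 0, 0, -1], [0, 0, 0, -1]]]'

```text
time: 16.35
position: [625.7, 378.1, 161.8]
ee_rot: [-2.298, -1.976, -0.035]
wrist_force: [-0.6, 0.6, -0.4]
opening: 46.2
gripper_force: 0.0
```

```bash
python3 - <<'E'
from h import *
s=robot.observe();print(s['position'],s['time'],s['joint_positions'],np.abs(s['qd']).max());M=R.from_rotvec(s['ee_rot']).as_matrix();print(M.round(3),np.degrees(np.arctan2(M[1,0],M[0,0])))
E
```

```text
[625.71459479 378.11871594 161.75231555] 16.35 [-0.98977934  0.78281257  0.79953186  1.4126515  -0.68782032  1.23190949
 -0.23260159] 0.6085218185771548
[[ 0.153  0.987 -0.054]
 [ 0.984 -0.147  0.099]
 [ 0.089 -0.069 -0.994]] 81.18623252236284
```

Call:
drive_tool --increments '[[[0, 0, 0, -0.85], [0, 0, 0, -0.8], [0, 0, 0, -0.8], [0.2, -0.45, 0, 0], [0.15, -0.4, 0, 0], [0, 0, 0.6, 0], [0, 0, 0.6, 0], [0, 0, 0.6, 0], [0, 0, 0, 0], [0, 0, 0, 0]]]'

```text
time: 17.35
position: [588.1, 398.3, 93.6]
ee_rot: [-2.127, -2.162, -0.049]
wrist_force: [0.9, -0.6, 0.4]
opening: 45.5
gripper_force: 0.0
```

```bash
cat > w.py <<'E'
from h import *
import sys
np.set_printoptions(suppress=True,precision=3)
s=robot.observe();M=R.from_rotvec(s['ee_rot']).as_matrix();print(s['position'],s['time'],s['wrist_force'],M,'ytool deg',np.degrees(np.arctan2(M[1,1],M[0,1])))
t=np.array([float(a) for a in sys.argv[1:4]]);print('to go, units',M.T@(t-s['position'])/40)
E
python3 w.py 585 403 36
```

```text
[588.116 398.288  93.559] 17.35 [ 0.885 -0.573  0.389] [[-0.014  0.998 -0.055]
 [ 0.995  0.019  0.099]
 [ 0.1   -0.053 -0.994]] ytool deg 1.0996680696860905
to go, units [-0.025  0.001  1.446]
```

Call:
drive_tool --increments '[[[0, 0, 0.5, 0], [0, 0, 0.5, 0], [0, 0, 0.43, 0], [-0.15, 0, -0.015, 0], [-0.15, 0, -0.015, 0], [-0.15, 0, -0.015, 0], [-0.15, 0, -0.015, 0], [-0.15, 0, -0.015, 0], [-0.15, 0, -0.015, 0], [-0.15, 0, -0.015, 0]]]'

```text
time: 18.35
position: [586.1, 362.3, 36.6]
ee_rot: [-2.126, -2.16, -0.052]
wrist_force: [-0.5, 4.8, 2.6]
opening: 45.6
gripper_force: 2.5
```

Call:
drive_tool --increments '[[[-0.1, 0, -0.01, 0], [-0.1, 0, -0.01, 0], [-0.1, 0, -0.01, 0], [-0.1, 0, -0.01, 0], [-0.1, 0, -0.01, 0], [-0.1, 0, -0.01, 0], [-0.1, 0, -0.01, 0], [-0.1, 0, -0.01, 0], [-0.1, 0, -0.01, 0], [-0.1, 0, -0.01, 0]]]'

```text
time: 19.35
position: [587.4, 322.0, 36.5]
ee_rot: [-2.127, -2.161, -0.052]
wrist_force: [-1.1, 5.6, 4.5]
opening: 45.9
gripper_force: 3.1
```

```bash
python3 w.py 587 285 36; python3 - <<'E'
from h import *
i=grab('top','top3.png')['pixels'][145:300,250:470,::-1]
cv2.imwrite('pics/c3.png',cv2.resize(i,None,fx=3.6,fy=3.6,interpolation=cv2.INTER_CUBIC))
E
```

```text
[587.44  322.022  36.511] 19.35 [-1.096  5.629  4.498] [[-0.013  0.998 -0.053]
 [ 0.995  0.019  0.101]
 [ 0.102 -0.052 -0.993]] ytool deg 1.074642487180117
to go, units [-0.922 -0.028 -0.08 ]
```

View pics/c3.png

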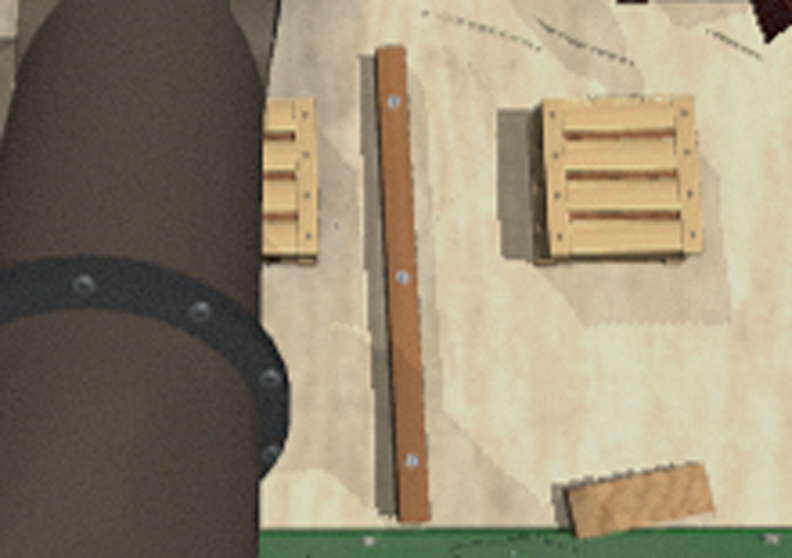

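The crate has squared up, with its right top edge running from (315,97) to (317,256). The gap to the fence comes next.

```bash
python3 - <<'E'
from h import *
d=grab('top');f=lambda P,z: ray(d,np.array(P)/3.6+[250,145],z).round(1)
print(f([(315,97),(317,256)],56),f([(378,46),(399,521)],30))
E
```

```text
[[642.2 211.   56. ]
 [535.9 211.1  56. ]] [[684.6 166.7  30. ]
 [367.1 160.1  30. ]]
```

Call:
drive_tool --increments '[[[-0.1, 0, -0.01, 0], [-0.1, 0, -0.01, 0], [-0.1, 0, -0.01, 0], [-0.1, 0, -0.01, 0], [-0.1, 0, -0.01, 0], [-0.1, 0, -0.01, 0], [-0.1, 0, -0.01, 0], [-0.1, 0, -0.01, 0], [-0.1, 0, -0.01, 0], [-0.1, 0, -0.01, 0]]]'

```text
time: 20.45
position: [587.9, 281.9, 36.3]
ee_rot: [-2.126, -2.161, -0.052]
wrist_force: [-0.3, 6.1, 5.3]
opening: 46.4
gripper_force: 3.3
```

Call:
drive_tool --increments '[[[-0.03, 0, 0, 0], [-0.03, 0, 0, 0], [-0.03, 0, 0, 0], [-0.03, 0, 0, 0], [0, 0, 0, 0], [0, 0, 0, 0], [0, 0, 0, 0], [0, 0, 0, 0], [0, 0, 0, 0], [0, 0, 0, 0]]]'

```text
time: 21.45
position: [588.0, 278.0, 36.1]
ee_rot: [-2.126, -2.161, -0.053]
wrist_force: [-1.2, 8.2, 8.1]
opening: 45.9
gripper_force: 4.1
```

Call:
drive_tool --increments '[[[-0.03, 0, 0, 0], [-0.03, 0, 0, 0], [-0.02, 0, 0, 0], [0, 0, 0, 0], [0, 0, 0, 0], [0, 0, 0, 0], [0, 0, 0, 0], [0, 0, 0, 0], [0, 0, 0, 0], [0, 0, 0, 0]]]'

```text
time: 22.45
position: [587.7, 277.7, 36.1]
ee_rot: [-2.121, -2.162, -0.056]
wrist_force: [-1.5, 13.9, 9.4]
opening: 46.0
gripper_force: 7.6
```

Force rises while the tool stands still, so the crate is against the fence. I'll retreat and check.

Call:
drive_tool --increments '[[[0.3, 0, 0.03, 0], [0.5, 0, 0.05, 0], [0.5, 0, 0.05, 0], [0.5, 0, 0.05, 0], [0.5, 0, 0, 0], [0.3, 0, -0.8, 0], [0.3, 0, -0.8, 0], [0.3, 0, -0.8, 0], [0, 0, -0.8, 0], [0, 0, -0.8, 0]]]'

```text
time: 23.45
position: [594.3, 384.4, 200.0]
ee_rot: [-2.13, -2.161, -0.046]
wrist_force: [0.6, 0.7, -0.2]
opening: 45.9
gripper_force: 0.0
```

Call:
drive_tool --increments '[[[0.8, -0.5, 0, 0], [0.8, -0.5, 0, 0], [0.8, -0.5, 0, 0], [0.8, -0.5, 0, 0], [0, 0, 0, 0], [0, 0, 0, 0], [0, 0, 0, 0], [0, 0, 0, 0], [0, 0, 0, 0], [0, 0, 0, 0]]]'

```text
time: 24.45
position: [513.6, 510.4, 216.8]
ee_rot: [-2.129, -2.159, -0.049]
wrist_force: [0.2, 0.2, 0.1]
opening: 45.8
gripper_force: 0.0
```

```bash
python3 - <<'E'
from h import *
s=robot.observe();print(s['position'],s['time'],s['wrist_force'])
i=grab('top','top4.png')['pixels'][100:310,140:470,::-1]
cv2.imwrite('pics/c4.png',cv2.resize(i,None,fx=2.4,fy=2.4,interpolation=cv2.INTER_CUBIC))
E
```

```text
[513.57472712 510.39151295 216.8087628 ] 24.45 [0.20823689 0.2346123  0.09385291]
```

View pics/c4.png

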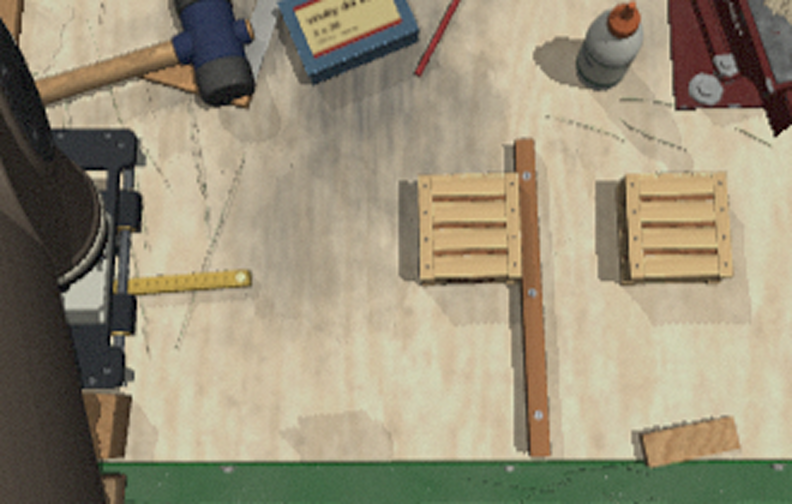

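The stamped crate lies flush along the fence (right edge (519,172) to (522,279)). The other crate lies clear of it, and the rule, bottle and wedge haven't moved. I'm handing in.

```bash
python3 -c "
from station import robot
print(robot.finish_job())"
```

```text
the job is handed in; nothing more can be done
None
```

I handed the job in at about 24 s with both crates on their backs: the stamped (left) one lies flush along the fence and the other where it fell, with no bystander moved in the last picture; joint 7 ran up against its range limit once on the way (−2.7416 read, limit −2.74), and no verdict was returned.

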